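# Seat the sharpening stone on its sloping stand

### The job

Take the sharpening stone in its wooden holder from the bench and seat it fully home on the sloping sharpening stand, with the stand's two steel pins through the holder's two holes and the holder lying flat on the slope. Do not drop the stone, let go of it at the end, and leave the practice joint blocks and the small plane where they are.

Things in the scene. Friction and masses are not known exactly. Their poses are not given: they have to be found in the camera images.
- holder_center (a point): Centre, half-way up, of the loose stone in its holder: 156 mm long (x), 60 wide (y), 50 high (z up), 0.28-0.56 kg, flat on the bench; point 25 mm above its underside. The grey stone in the middle is 84 x 50 mm, top at 50 mm; the wooden holder below it is 46 mm wide, 14 mm thick. Each end is a wooden lug 36 x 60 x 14 mm with a hole. Grip the stone across y (50 mm).
- big_hole (a point): Centre, at the underside, of the holder's big upright through hole, 20 mm in diameter, 14 mm deep: at x = -60, y = 0, z = -25 mm from holder_center. It goes over the thick pin.
- small_hole (a point): Centre, at the underside, of the holder's small upright through hole, 14 mm in diameter, 14 mm deep: at x = +60, y = 0, z = -25 mm from holder_center. It goes over the thin pin.
- deck: Sloping wooden deck, 176 (x) by 76 mm (y), of the fixed sharpening stand (base board 190 x 84 mm). Origin: centre of its upper face, 75 mm above the bench. z is square to the face, 30 degrees from vertical; x runs uphill, away from the robot; y across. Seated, the holder's axes match these with 2 mm play on every side of the pins, and holder_center is 25 mm above the face.
- thick_pin (a point): Foot of the thick steel pin (16 mm diameter, 20 mm high, top 3 mm inwards tapered) that stands square to the deck near its low end: x = -60, y = 0, z = 0 mm in the deck's frame
- thin_pin (a point): Foot of the thin steel pin (10 mm diameter, 20 mm high, top 3 mm inwards tapered) that stands square to the deck near its high end: x = +60, y = 0, z = 0 mm in the deck's frame
- tenon: Bystander, loose: light wooden practice tenon block, 50 x 125 x 50 mm; origin at the centre of its underside
- mortise: Bystander, loose: light wooden practice mortise block, 45 x 110 x 45 mm; origin at the centre of its underside
- plane: Bystander, loose: small wooden hand plane, 50 x 150 x 74 mm; origin at the centre of its underside
There are look-alikes about, which are no part of the job. Of the things that look like the part that bears deck, the smaller one is meant. Leave any green look-alike of the part that bears holder_center alone.

How it is judged:
By the outcome, as a careful person would: the job done as asked, in the order asked, and still so for the second after the job is handed in, with the robot touching nothing.
It also fails if it takes over 40 s, if anything falls off the work surface, if the arm or the gripper's body presses on something with over 40 N, if the wrist force passes 120 N, or if a joint passes its speed limit or range.

### The arm

A 6-joint arm with a two-finger parallel gripper is mounted at the origin on a cart in front of the work surface, level with it; the furniture and walls round the work are solid. World frame = base frame: x ahead of the robot, y to its left, z up, the work surface at z = 0. Lengths are in mm, angles in rad, forces in N, time in s.
With the tool pointing down it reaches from about 350 to 975 mm from the base axis. Payload 17.4 kg.
Tool frame: the origin (TCP) lies at the very end of the fingers, on their centre line; the grasp point (between the pads) lies 19 mm behind it; z points along the fingers, y is the line along which they close (so a half turn about z gives the same grasp; the last joint's range is limited). The gripper opens to 85 mm and grips with 20 to 120 N. Pads are 22 mm wide; open, the fingers measure 114 mm over their backs; the gripper's body (76 mm by 85 mm) begins 54 mm behind the grasp point. The pads swing forward as they close: fully open they stand 13 mm farther back than shut.
Start: joints at [-0.038, 0.116, 1.442, -0, 1.584, -0.038], TCP at [675.006, -0.009, 231.303] pointing down, gripper open.
Joint ranges: [-2.83, 2.83], [-0.83, 2.19], [0.07, 2.5], [-1.14, 4.28], [0.01, 3], [-2.97, 2.97]. Speed limits (rad/s): [1.89, 1.89, 2.22, 3.14, 3.14, 3.14].

### API

Orientations are given as a rotation vector (axis times angle).
In Python, from cell import env gives the robot as it stands.
- The arm moves only by the tool play_rows, never from a script. Its arguments are lists of equal length, an entry for each row: "dr": the turn, a rotation vector about the tool's x, y, z in degrees, a list of three; "slide": the shift along the tool's x, y, z in m, a list of three; "jaw": the finger opening in m, from 0 to 0.0854. A call has exactly 5 rows; each row shifts and turns the commanded pose from where the row before left it, along the tool's axes as they then stand; what a row does not reach is not made up. A row lasts 1/12 s, in which the tool goes at most 41.7 mm and 7.16 degrees, less where a joint would pass 70% of its speed; a pose out of reach is approached as far as the arm can. A call is refused whole if a number of a shift passes 0.0417 or a number of a turn 7.16, either way. A call with a gripper value outside its range is refused whole. The fingers move at their own pace and stop on an object; "grip_force" is the grip in N (left out, the last holds). Time passes only in rows, so rows that do not move let the fingers close, or fill a call up. It gives the time, the measured TCP pose, the force, the opening and the grip force at its end, in the units of the state.
- env.read_state(): the state, without advancing time (a new reading comes with each control period).
- env.get_image(name): name is "scene" or "side" or "wrist"; returns a dict with "img" (384x512x3 uint8, red, green, blue), "range_z" (384x512 float32, mm along the optical axis (not along the pixel's ray), 0 where there is no reading), "K" (3x3 intrinsics, pixels), "k1" (the pictures are not rectified: a ray, as slopes to the right and down, at radius r is drawn at 1 + k1 r^2 times it, then the intrinsics apply), "eye" and "attitude" of the camera in the world; the wrist camera has in their place "hand_eye" (4x4, takes a point from camera to tool coordinates, whose origin is the TCP and whose axes are the flange's). Camera axes: x right, y up, looking along -z (the intrinsics and any distortion apply to the point x, -y, -z); pixel columns grow to the right and rows downward; lengths in mm; the calibration is good to about 2 mm. A picture is of the moment at which its call begins: read the wrist's pose just before it.
- env.sign_off(): hands the job in; it is judged then, once.
The state is a dict: "time_s": time; "joints": joint angles; "joint_vel": joint speeds; "joint_efforts": joint torques, N m; "tool_pos": TCP position; "tcp_rot": TCP orientation; "force": force on the tool from outside, world axes, zero at the start; "ft_torque": the same for the moment, N m; "finger_gap": finger opening in mm; "gripper_force": force on a finger pad.
Only numpy, scipy, OpenCV 4.12 (cv2) and the standard library are available. Lean on these libraries where they do the work, as an engineer would, in place of code of your own. Each camera call takes 0.05 s, during which the arm holds its last target. There are 200 camera calls.

## Working session

There is one attempt and no reset: what is moved stays moved. The work goes in short steps, Python scripts to look and compute and a tool call to move; the robot and the scene stay as the last step left them, time stands still between calls to the robot, and variables do not carry over. Pictures are saved under pics/ and viewed, at most 10 in all, crops included, and the job is handed in when it is done.

Besides the shell and the picture viewer there is one more tool, called after "Call:" in YAML: its name, and indented under it one key for each argument. play_rows: Moves the arm, as the interface text tells. Its arguments: {"type":"object","properties":{"dr":{"type":"array","items":{"type":"array","items":{"type":"number"}}},"slide":{"type":"array","items":{"type":"array","items":{"type":"number"}}},"jaw":{"type":"array","items":{"type":"number"}},"grip_force":{"type":"number"}},"required":["dr","slide","jaw"]}

```bash
mkdir -p pics; cat > h.py <<'E'
import numpy as np,cv2
from scipy.spatial.transform import Rotation as R
from cell import env
def grab(n):
    s=env.read_state(); d=env.get_image(n); d['s']=s; return d
def cloud(d):
    K=np.array(d['K']);h,w=d['range_z'].shape
    u,v=np.meshgrid(np.arange(w),np.arange(h))
    p=np.stack([u,v],-1).reshape(-1,1,2).astype(np.float64)
    q=cv2.undistortPoints(p,K,np.array([d['k1'],0,0,0.]))[:,0].reshape(h,w,2)
    z=d['range_z'].astype(float)
    P=np.stack([q[...,0]*z,-q[...,1]*z,-z],-1)
    if 'eye' in d:
        a=np.array(d['attitude'],float)
        M=a if a.shape==(3,3) else R.from_rotvec(a).as_matrix()
        W=P@M.T+np.array(d['eye'])
    else:
        H=np.array(d['hand_eye']);T=P@H[:3,:3].T+H[:3,3]
        W=T@R.from_rotvec(d['s']['tcp_rot']).as_matrix().T+np.array(d['s']['tool_pos'])
    W[z==0]=np.nan
    return W
E
python3 - <<'E'
from h import *
print(env.read_state())
ims=[]
for n in ['scene','side','wrist']:
    d=grab(n); W=cloud(d); np.savez('/tmp/'+n,W=W,img=d['img']); cv2.imwrite(f'pics/{n}0.png',d['img'][...,::-1])
    print(n,d.get('eye'),d.get('attitude'),d['k1'],np.array(d['K']).tolist())
E
```

```text
{'time_s': 0.0, 'joints': array([-3.77984874e-02,  1.16468313e-01,  1.44226873e+00, -2.52216409e-05,
        1.58399969e+00, -3.77775914e-02]), 'joint_vel': array([ 0.00023806, -0.00108243,  0.00099877, -0.00047215, -0.00012792,
       -0.00071213]), 'joint_efforts': array([-3.01628024e-03, -7.32023120e+01, -6.32483125e+01, -3.67824050e-04,
        6.55109907e-03, -4.52531231e-05]), 'tool_pos': array([ 6.74806281e+02, -7.89522368e-03,  2.30571942e+02]), 'tcp_rot': array([-2.22088373e+00, -2.22083662e+00,  1.25055640e-03]), 'force': array([ 0.12751915, -0.07957573, -0.53991598]), 'ft_torque': array([ 0.01329585,  0.01513841, -0.03038763]), 'gripper_force': 0.0, 'finger_gap': 85.6132919910161}
scene [-133.10738479  729.62979968 1270.42688797] [ 0.33528824 -0.83030577 -2.26255443] -0.046851493579687056 [[411.46143653474314, 0.0, 261.2620679527649], [0.0, 411.46143653474314, 188.43014559931734], [0.0, 0.0, 1.0]]
side [-154.35285281 1091.13001081  830.71156389] [ 0.42243397 -1.32817527 -2.25513342] -0.06615485706665422 [[453.10864369446193, 0.0, 249.9249761143811], [0.0, 453.10864369446193, 186.3300229502976], [0.0, 0.0, 1.0]]
wrist None None -0.095627064885012 [[345.09765046656105, 0.0, 258.180848660459], [0.0, 345.09765046656105, 189.71220838701666], [0.0, 0.0, 1.0]]
```

View pics/scene0.png

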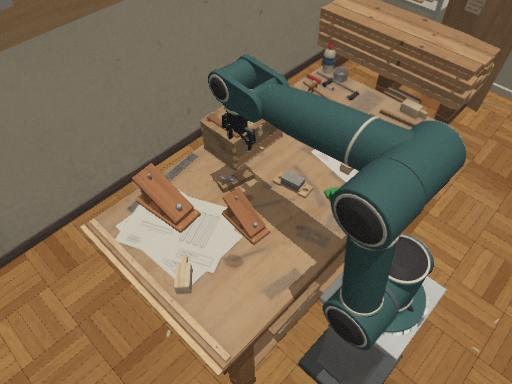

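View pics/side0.png

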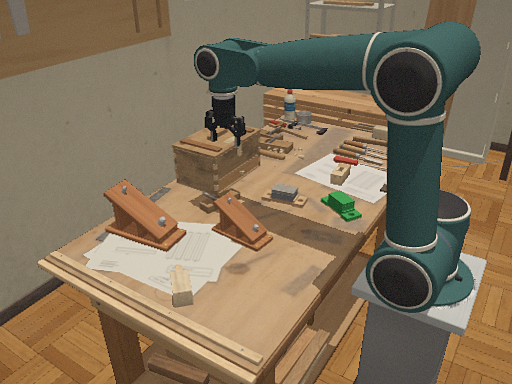

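The target holder is at scene (293,182) and side (285,195). The smaller stand is at scene (245,215) and side (243,222). The green look-alike is at side (341,204), and the larger stand at side (145,215) is the decoy.

```bash
python3 - <<'E'
import numpy as np,cv2
out=[]
for n,(c,hb,sb) in {'scene':(0,(270,160,318,200),(215,180,275,245)),'side':(0,(258,178,312,212),(208,185,278,252))}.items():
    z=np.load(f'/tmp/{n}.npz');W=z['W'];img=z['img']
    def box(b): 
        s=np.s_[b[1]:b[3],b[0]:b[2]]; return W[s].reshape(-1,3),img[s].reshape(-1,3).astype(int)
    P,C=box(hb)
    top=P[(P[:,2]>44)&(P[:,2]<58)]
    low=P[(P[:,2]>8)&(P[:,2]<20)]
    for nm,Q in(('top',top),('low',low)):
        print(n,nm,len(Q),Q.mean(0).round(1),np.round(Q.min(0)),np.round(Q.max(0)),cv2.minAreaRect(Q[:,:2].astype(np.float32)))
    P,C=box(sb)
    print(n,'stand zmax',np.nanmax(P[:,2]))
    Q=P[(P[:,2]>28)&(P[:,2]<135)]
    # ransac plane
    rng=np.random.default_rng(0);best=0
    for i in range(500):
        a=Q[rng.choice(len(Q),3,False)];nn=np.cross(a[1]-a[0],a[2]-a[0]);l=np.linalg.norm(nn)
        if l<1:continue
        nn/=l
        if abs(nn[2])<.75 or abs(nn[2])>.95: continue
        m=abs((Q-a[0])@nn)<3
        if m.sum()>best:best=m.sum();B=m
    D=Q[B];c=D.mean(0);nn=np.linalg.svd(D-c)[2][2];nn*=np.sign(nn[2])
    print('plane',best,len(Q),c.round(1),nn.round(3),np.degrees(np.arccos(nn[2])),'upyaw',np.degrees(np.arctan2(-nn[1],-nn[0])))
    ex=np.array([-nn[0],-nn[1],0]);ex/=np.linalg.norm(ex);ey=np.cross([0,0,1],ex);ux=np.cross(ey,nn)
    L=np.c_[D@ux,D@ey].astype(np.float32);r=cv2.minAreaRect(L);print(r, 'center',(r[0][0]*ux+r[0][1]*ey+nn*(c@nn)).round(1))
    print('yawvec',ex)
z=np.load('/tmp/wrist.npz')
a=[cv2.resize(cv2.imread('pics/side0.png')[160:260,190:370],None,fx=3,fy=3,interpolation=2)]
b=cv2.resize(cv2.imread('pics/wrist0.png'),(400,300))
cv2.imwrite('pics/c1.png',np.vstack([a[0],cv2.copyMakeBorder(b,0,0,0,140,0)]))
E
```

```text
scene top 211 [ 530.1 -147.3   49.7] [ 486. -180.   44.] [ 575. -117.   58.] ((531.533935546875, -147.75900268554688), (85.00474548339844, 55.821441650390625), 8.692702293395996)
scene low 197 [ 521.5 -145.2   13.5] [ 451. -309.    8.] [631. -47.  20.] ((552.0076904296875, -174.51165771484375), (183.42396545410156, 196.3160400390625), 41.03507614135742)
scene stand zmax 124.1147107023969
plane 611 1073 [537.6 117.2  73.9] [-0.502  0.042  0.864] 30.269904425247102 upyaw -4.816101642420995
((491.33367919921875, 160.84486389160156), (77.2973403930664, 178.78619384765625), 89.90406799316406) center [537.4 116.1  73.8]
yawvec [ 0.9964693  -0.08395788  0.        ]
side top 191 [ 534.  -143.    48.6] [ 492. -179.   44.] [ 581. -113.   55.] ((535.7603759765625, -144.2291259765625), (84.28765869140625, 60.62086486816406), 7.390988349914551)
side low 232 [ 528.1 -136.5   13.3] [ 454. -188.    8.] [ 619. -101.   20.] ((534.9201049804688, -143.83355712890625), (159.6779327392578, 69.60359954833984), 8.361071586608887)
side stand zmax 124.9056010201075
plane 822 1437 [541.5 121.4  73.6] [-0.499  0.05   0.865] 30.094782431524123 upyaw -5.685686457459071
((493.46771240234375, 173.04246520996094), (176.5408935546875, 79.49546813964844), 1.3027317523956299) center [542.  119.9  74. ]
yawvec [ 0.99508035 -0.09907116  0.        ]
```

View pics/c1.png

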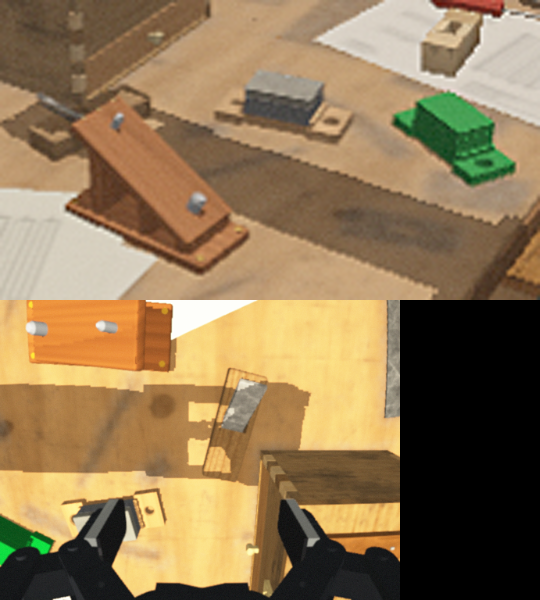

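The small stand has its thick pin at the near, low end. The holder has yaw of about 8° and its centre is near (533,-146). I can't yet tell which end has the big hole, so I'll move above it and look.

Call:
play_rows:
  dr:
    - [0,0,0]
    - [0,0,0]
    - [0,0,0]
    - [0,0,0]
    - [0,0,0]
  slide:
    - [-0.028,-0.028,0]
    - [-0.028,-0.028,0]
    - [-0.028,-0.028,0]
    - [-0.028,-0.028,0]
    - [-0.028,-0.028,0]
  jaw: [0.0854,0.0854,0.0854,0.0854,0.0854]

```text
time_s: 0.57
tool_pos: [533.4, -140.8, 231.0]
tcp_rot: [-2.221, -2.222, 0.0]
force: [0.5, -0.5, 1.2]
finger_gap: 85.0
gripper_force: 0.0
```

Call:
play_rows:
  dr:
    - [0,0,7]
    - [0,0,7]
    - [0,0,7]
    - [0,0,7]
    - [0,0,7]
  slide:
    - [0,0,0]
    - [0,0,0]
    - [0,0,0]
    - [0,0,0]
    - [0,0,0]
  jaw: [0.0854,0.0854,0.0854,0.0854,0.0854]

```text
time_s: 0.98
tool_pos: [534.8, -140.1, 231.2]
tcp_rot: [-2.791, -1.442, 0.0]
force: [-0.2, -0.8, -0.5]
finger_gap: 85.4
gripper_force: 0.0
```

Call:
play_rows:
  dr:
    - [0,0,7]
    - [0,0,7]
    - [0,0,7]
    - [0,0,7]
    - [0,0,7]
  slide:
    - [0,0,0]
    - [0,0,0]
    - [0,0,0]
    - [0,0,0]
    - [0,0,0]
  jaw: [0.0854,0.0854,0.0854,0.0854,0.0854]

```text
time_s: 1.4
tool_pos: [534.9, -140.0, 231.1]
tcp_rot: [-3.095, -0.536, 0.001]
force: [0.7, -0.6, 0.2]
finger_gap: 85.1
gripper_force: 0.0
```

Call:
play_rows:
  dr:
    - [0,0,6]
    - [0,0,6]
    - [0,0,0]
    - [0,0,0]
    - [0,0,0]
  slide:
    - [-0.04,0,0]
    - [-0.04,0,0]
    - [0,0,0]
    - [0,0,0]
    - [0,0,0]
  jaw: [0.0854,0.0854,0.0854,0.0854,0.0854]

```text
time_s: 1.82
tool_pos: [458.7, -163.4, 231.5]
tcp_rot: [3.134, 0.22, 0.001]
force: [0.3, 0.4, -0.2]
finger_gap: 85.2
gripper_force: 0.0
```

```bash
python3 - <<'E'
from h import *
d=grab('wrist');W=cloud(d);s=d['s']
print(s['tool_pos'],s['joints'],R.from_rotvec(s['tcp_rot']).as_matrix().round(3).tolist(),np.array(d['hand_eye']).round(2).tolist(),s['force'])
np.savez('/tmp/w1',W=W,img=d['img']);cv2.imwrite('pics/w1.png',d['img'][...,::-1])
E
```

```text
[ 458.74502171 -163.41620732  231.53627929] [-3.94662785e-01 -3.02797949e-01  1.83138067e+00  1.11426031e-04
  1.61228877e+00  1.03599650e+00] [[0.99, 0.14, 0.001], [0.14, -0.99, -0.0], [0.001, 0.0, -1.0]] [[0.0, 0.95, 0.32, 80.83], [1.0, 0.0, -0.0, 0.29], [-0.0, 0.32, -0.95, -142.99], [0.0, 0.0, 0.0, 1.0]] [ 0.25475178  0.40088119 -0.20880893]
```

View pics/w1.png

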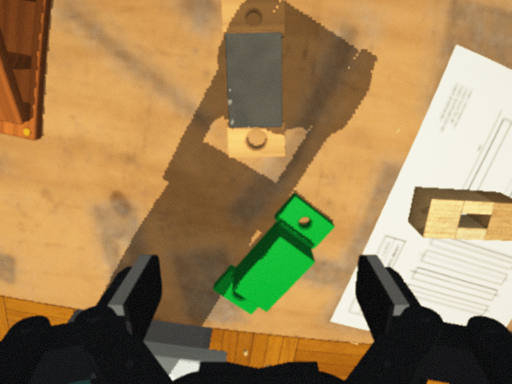

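The picture shows the holder upright at column ~255, with the stone at rows 33-127. The near hole is at (256,139) and looks bigger than the far hole at (254,16). I'll measure both, and the pose.

```bash
python3 - <<'E'
import numpy as np,cv2
z=np.load('/tmp/w1.npz');W=z['W'];img=z['img']
s=np.s_[0:165,205:310];P=W[s].reshape(-1,3)
Q=P[abs(P[:,2]-50)<5];print('top',len(Q),Q.mean(0).round(1),cv2.minAreaRect(Q[:,:2].astype(np.float32)))
Q=P[abs(P[:,2]-14)<4];print('low',len(Q),Q.mean(0).round(1),cv2.minAreaRect(Q[:,:2].astype(np.float32)))
for v,u in((139,256),(16,254)): print(W[v,u].round(1),W[v-14 if v<20 else v+12,u].round(1))
g=cv2.cvtColor(img,cv2.COLOR_RGB2GRAY)
cv2.imwrite('pics/c2.png',np.hstack([cv2.resize(img[a:a+40,230:280,::-1],None,fx=8,fy=8,interpolation=0) for a in(0,120)]))
print('big row',g[139,235:280]);print('far',g[16,235:280])
E
```

```text
top 5189 [ 535.5 -149.4   50.4] ((534.3836669921875, -149.51950073242188), (83.22461700439453, 50.26409149169922), 9.676623344421387)
low 3129 [ 542.2 -148.1   14.3] ((533.6231689453125, -149.19235229492188), (154.83975219726562, 59.77140426635742), 9.524706840515137)
[ 4.734e+02 -1.595e+02  4.000e-01] [ 463.1 -161.    14.2]
[ 596.7 -140.3    1. ] [ 606.9 -139.    16.1]
big row [213 212 214 211 213 213 213 213 209 197 178 144 112 136 173 182 180 181
 180 181 178 184 178 180 179 181 179 178 177 156 129 133 165 196 200 199
 201 205 201 200 201 201 202 202 204]
far [112 108 109 110 109 106 112 112 108  99  91  81  81  94  94  97  97  93
  93  95  97  92  93  88  86  79  82  98 107 110 105 107 109 109 110 113
 107 109 104 106 106 107 106 105 108]
```

View pics/c2.png

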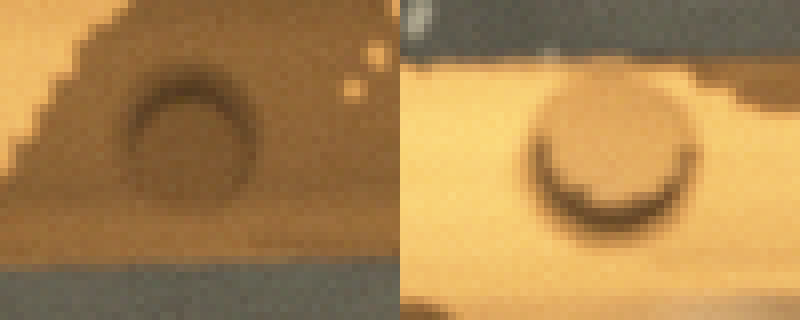

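The near hole is the big one (21 px against 16 px), so the holder already points the right way. Its centre is (534,-149.3) with yaw 9.6°. Next I descend and grasp.

Call:
play_rows:
  dr:
    - [0,0,-1.5]
    - [0,0,0]
    - [0,0,0]
    - [0,0,0]
    - [0,0,0]
  slide:
    - [0,0,0]
    - [0.038,-0.001,0]
    - [0.0385,0,0]
    - [0,0,0.04]
    - [0,0,0.04]
  jaw: [0.0854,0.0854,0.0854,0.0854,0.0854]

```text
time_s: 2.28
tool_pos: [536.9, -149.2, 151.3]
tcp_rot: [3.13, 0.264, 0.004]
force: [0.3, -0.5, -1.7]
finger_gap: 85.7
gripper_force: 0.0
```

Call:
play_rows:
  dr:
    - [0,0,0]
    - [0,0,0]
    - [0,0,0]
    - [0,0,0]
    - [0,0,0]
  slide:
    - [0,0,0.04]
    - [0,0,0.04]
    - [0,0,0.03]
    - [0,0,0.02]
    - [0,0,0.006]
  jaw: [0.0854,0.0854,0.0854,0.0854,0.0854]

```text
time_s: 2.7
tool_pos: [532.6, -148.7, 10.9]
tcp_rot: [-3.128, -0.262, 0.009]
force: [0.3, 0.2, -0.4]
finger_gap: 85.2
gripper_force: 0.0
```

Call:
play_rows:
  dr:
    - [0,0,0]
    - [0,0,0]
    - [0,0,0]
    - [0,0,0]
    - [0,0,0]
  slide:
    - [0,0,0]
    - [0,0,0]
    - [0,0,0]
    - [0,0,0]
    - [0,0,0]
  jaw: [0.04,0.04,0.04,0.04,0.04]
  grip_force: 60

```text
time_s: 3.12
tool_pos: [535.1, -150.0, 17.4]
tcp_rot: [3.13, 0.26, 0.005]
force: [1.3, 2.4, 7.4]
finger_gap: 49.1
gripper_force: 64.7
```

Call:
play_rows:
  dr:
    - [0,0,0]
    - [0,0,0]
    - [0,0,0]
    - [0,0,0]
    - [0,0,0]
  slide:
    - [0,0,0]
    - [0,0,0]
    - [0,0,0]
    - [0,0,0]
    - [0,0,0]
  jaw: [0.04,0.04,0.04,0.04,0.04]

```text
time_s: 3.53
tool_pos: [535.1, -150.0, 17.4]
tcp_rot: [3.13, 0.26, 0.005]
force: [0.7, 1.3, 6.1]
finger_gap: 48.9
gripper_force: 64.7
```

Gripped at 49 mm. I'll lift and move beside the stand for a close look.

Call:
play_rows:
  dr:
    - [0,0,0]
    - [0,0,0]
    - [0,0,0]
    - [0,0,0]
    - [0,0,0]
  slide:
    - [0,0,-0.01]
    - [0,0,-0.025]
    - [0,0,-0.04]
    - [0,0,-0.04]
    - [0,0,-0.04]
  jaw: [0.04,0.04,0.04,0.04,0.04]

```text
time_s: 3.95
tool_pos: [533.2, -149.6, 172.8]
tcp_rot: [-3.131, -0.26, 0.0]
force: [0.6, -0.7, -5.4]
finger_gap: 49.0
gripper_force: 63.7
```

Call:
play_rows:
  dr:
    - [0,0,0]
    - [0,0,0]
    - [0,0,5]
    - [0,0,5]
    - [0,0,4.5]
  slide:
    - [0,0,-0.04]
    - [0,0,-0.04]
    - [0,0,0]
    - [0,0,0]
    - [0,0,0]
  jaw: [0.04,0.04,0.04,0.04,0.04]

```text
time_s: 4.37
tool_pos: [533.6, -149.7, 252.0]
tcp_rot: [3.138, -0.144, 0.002]
force: [-0.2, -0.0, -5.2]
finger_gap: 49.0
gripper_force: 64.0
```

Call:
play_rows:
  dr:
    - [0,0,0]
    - [0,0,0]
    - [0,0,0]
    - [0,0,0]
    - [0,0,0]
  slide:
    - [-0.011,-0.031,0]
    - [-0.011,-0.031,0]
    - [-0.011,-0.031,0]
    - [-0.011,-0.031,0]
    - [-0.011,-0.031,0]
  jaw: [0.04,0.04,0.04,0.04,0.04]

```text
time_s: 4.78
tool_pos: [491.5, 10.7, 251.1]
tcp_rot: [3.139, -0.138, 0.001]
force: [0.7, 0.4, -5.0]
finger_gap: 48.9
gripper_force: 64.4
```

Call:
play_rows:
  dr:
    - [0,0,0]
    - [0,0,0]
    - [0,0,0]
    - [0,0,0]
    - [0,0,0]
  slide:
    - [0,0,0]
    - [0,0,0]
    - [0,0,0]
    - [0,0,0]
    - [0,0,0]
  jaw: [0.04,0.04,0.04,0.04,0.04]

```text
time_s: 5.2
tool_pos: [492.7, 8.7, 250.4]
tcp_rot: [3.138, -0.139, -0.0]
force: [-0.2, 0.3, -5.0]
finger_gap: 49.0
gripper_force: 64.9
```

```bash
python3 - <<'E'
from h import *
d=grab('wrist');W=cloud(d);s=d['s']
print(s['tool_pos'],s['joints'],s['tcp_rot'],s['finger_gap'],s['force'],s['ft_torque'])
np.savez('/tmp/w2',W=W,img=d['img'],rv=s['tcp_rot'],tp=s['tool_pos']);cv2.imwrite('pics/w2.png',d['img'][...,::-1])
E
```

```text
[492.6875474    8.6716886  250.38203188] [-3.40812288e-02 -2.91977401e-01  1.79268852e+00 -1.56411070e-04
  1.64104883e+00  1.62510233e+00] [ 3.13836694e+00 -1.38803384e-01 -2.60272313e-04] 48.99730651685899 [-0.23318441  0.29915777 -4.99314916] [ 0.00024951 -0.03056518 -0.04168581]
```

View pics/w2.png

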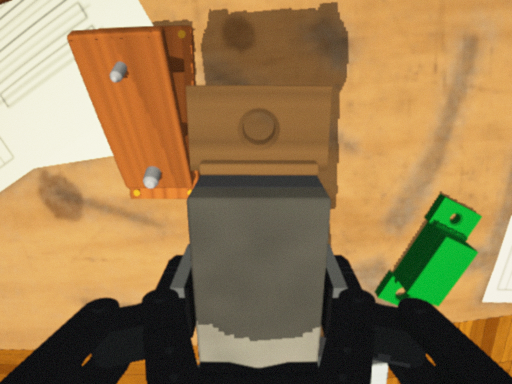

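The held holder is straight ahead, with its front lug hole at (258,125). The deck is fully visible from (70,30) to (190,195), with the thin pin near (118,72) and the thick pin near (151,177). I'll measure the stand and the holder in the tool frame.

```bash
cat > m.py <<'E'
import numpy as np,cv2
from scipy.spatial.transform import Rotation as R
z=np.load('/tmp/w2.npz');W=z['W'];img=z['img'];M=R.from_rotvec(z['rv']).as_matrix();t=z['tp']
P=W[20:205,60:197].reshape(-1,3);P=P[np.isfinite(P).all(1)]
Q=P[(P[:,2]>28)&(P[:,2]<122)]
n=np.array([-.5,.045,.866]);c=np.array([540,118,74.])
for k in range(6):
    D=Q[abs((Q-c)@n)<(6 if k<2 else 2.5)];c=D.mean(0);n=np.linalg.svd(D-c)[2][2];n*=np.sign(n[2])
ex=np.array([-n[0],-n[1],0]);ex/=np.linalg.norm(ex);ey=np.cross([0,0,1],ex);ux=np.cross(ey,n)
L=np.c_[D@ux,D@ey].astype(np.float32);r=cv2.minAreaRect(L)
o=r[0][0]*ux+r[0][1]*ey+n*(c@n)
print('plane',len(D),n.round(4),'tilt',np.degrees(np.arccos(n[2])),'yaw',np.degrees(np.arctan2(ex[1],ex[0])),r,'deck',o.round(1))
h=(Q-o)@n;T=Q[(h>6)&(h<24)];X=np.c_[(T-o)@ux,(T-o)@ey,(T-o)@n]
for nm,m in(('thin',abs(X[:,0]-60)<20),('thick',abs(X[:,0]+60)<20)):
    A=X[m&(abs(X[:,1])<20)];print(nm,len(A),A.min(0).round(1),A.max(0).round(1))
    tp=A[A[:,2]>17];print('  top',len(tp),tp.mean(0).round(1),tp.min(0).round(1),tp.max(0).round(1))
# holder in tool frame
H=(W[60:370,185:345].reshape(-1,3)-t)@M;H=H[np.isfinite(H).all(1)]
near=H[(abs(H[:,1])<40)&(H[:,2]<30)]
S=near[(near[:,2]<-26)&(near[:,2]>-42)&(abs(near[:,0])<60)]
print('stone top z',np.median(S[:,2]),S.min(0).round(1),S.max(0).round(1),cv2.minAreaRect(S[:,:2].astype(np.float32)))
Lg=near[(near[:,2]>-2)&(near[:,2]<9)&(near[:,0]>44)]
print('lug z',np.median(Lg[:,2]),np.percentile(Lg,[1,99],axis=0).round(1),cv2.minAreaRect(Lg[:,:2].astype(np.float32)))
pl=np.polyfit(Lg[:,0],Lg[:,2],1);pS=np.linalg.lstsq(np.c_[S[:,:2],np.ones(len(S))],S[:,2],rcond=None)[0];print('lug slope',pl,'stone slope',pS)
E
python3 m.py
```

```text
plane 12199 [-0.4984  0.0409  0.866 ] tilt 30.007782178856527 yaw -4.694718904794986 ((496.6889953613281, 158.40777587890625), (76.42662811279297, 175.23301696777344), 89.68429565429688) deck [541.  114.5  75.7]
thin 154 [55.1 -5.   6.2] [64.6  5.5 19.4]
  top 27 [59.3 -0.9 18. ] [56.8 -4.2 17. ] [62.2  3.7 19.4]
thick 241 [-64.2  -7.6   6.2] [-51.9   8.3  21.1]
  top 95 [-58.9  -0.3  19.1] [-64.2  -6.5  17.1] [-53.    6.5  21.1]
stone top z -32.947667030114495 [-33.5 -27.7 -42. ] [ 42.3  34.2 -26. ] ((4.444698333740234, 3.291889190673828), (61.81834411621094, 75.85073852539062), 89.22539520263672)
lug z 3.167246561794074 [[ 46.2 -29.1  -0.4]
 [ 77.4  29.8   5.8]] ((60.827247619628906, 0.4816169738769531), (33.56770324707031, 60.593650817871094), 0.034041307866573334)
lug slope [0.01208837 2.41298468] stone slope [ 1.59986819e-02 -4.17843099e-03 -3.32251595e+01]
```

Deck origin is (541,114.5,75.7), tilt 30.0° and yaw about -5°, which the tool already has. The pins lie where expected. In the tool frame the holder underside is 17.1 mm beyond the TCP and centred to within 0.5 mm. I'll move over the stand and tilt.

Call:
play_rows:
  dr:
    - [0,0,0]
    - [0,0,0]
    - [0,0,0]
    - [0,0,0]
    - [0,5,0]
  slide:
    - [0,-0.02,0]
    - [0,-0.03,0]
    - [0,-0.03,0]
    - [0,-0.03,0]
    - [0,0,0]
  jaw: [0.04,0.04,0.04,0.04,0.04]

```text
time_s: 5.67
tool_pos: [503.4, 122.0, 248.7]
tcp_rot: [3.133, -0.135, 0.129]
force: [1.5, -0.8, -4.7]
finger_gap: 49.2
gripper_force: 65.4
```

Call:
play_rows:
  dr:
    - [0,5,0]
    - [0,5,0]
    - [0,5,0]
    - [0,5,0]
    - [0,5,0]
  slide:
    - [0,0,0]
    - [0,0,0]
    - [0,0,0]
    - [0,0,0]
    - [0,0,0]
  jaw: [0.04,0.04,0.04,0.04,0.04]

```text
time_s: 6.08
tool_pos: [502.3, 118.5, 250.6]
tcp_rot: [3.008, -0.133, 0.812]
force: [-0.1, 0.2, -5.2]
finger_gap: 49.1
gripper_force: 65.5
```

Call:
play_rows:
  dr:
    - [0,0,0]
    - [0,0,0]
    - [0,0,0]
    - [0,0,0]
    - [0,0,0]
  slide:
    - [0,0,0]
    - [0,0,0]
    - [0,0,0]
    - [0,0,0]
    - [0,0,0]
  jaw: [0.04,0.04,0.04,0.04,0.04]

```text
time_s: 6.5
tool_pos: [502.7, 118.8, 250.4]
tcp_rot: [3.01, -0.132, 0.804]
force: [0.2, -0.4, -4.8]
finger_gap: 49.0
gripper_force: 65.6
```

```bash
cat > go.py <<'E'
from h import *
import sys
o=np.array([541,114.5,75.7]);y=np.radians(-5.0);a=np.radians(30)
ex=np.array([np.cos(y),np.sin(y),0]);ey=np.array([-np.sin(y),np.cos(y),0]);ux=np.cos(a)*ex+[0,0,np.sin(a)];n=np.cross(ux,ey)
s=env.read_state();M=R.from_rotvec(s['tcp_rot']).as_matrix();G=np.c_[ux,-ey,-n]
tgt=o+.2*ux+.4*ey+(17.1+float(sys.argv[1]))*n
print('t',s['time_s'],'pos',s['tool_pos'].round(1),'F',s['force'].round(1),'tq',s['ft_torque'].round(2),'gap',round(s['finger_gap'],1),'j',s['joints'].round(2))
print('slide tool',(M.T@(tgt-s['tool_pos'])).round(1),'slide deckframe',(G.T@(tgt-s['tool_pos'])).round(1),'turn deg',np.degrees(R.from_matrix(M.T@G).as_rotvec()).round(2))
E
python3 go.py 60
```

```text
t 6.5 pos [502.7 118.8 250.4] F [ 0.2 -0.4 -4.8] tq [0.12 0.64 0.  ] gap 49.0 j [ 0.28 -0.56  2.04 -0.2   1.18  1.97]
slide tool [-53.6   0.5  93.5] slide deckframe [-53.8   0.6  93.4] turn deg [ 0.03  0.1  -0.03]
```

Call:
play_rows:
  dr:
    - [0,0.2,0]
    - [0,0,0]
    - [0,0,0]
    - [0,0,0]
    - [0,0,0]
  slide:
    - [-0.0135,0,0.0235]
    - [-0.0135,0,0.0235]
    - [-0.0135,0,0.0235]
    - [-0.0135,0.0005,0.0235]
    - [0,0,0]
  jaw: [0.04,0.04,0.04,0.04,0.04]

```text
time_s: 6.92
tool_pos: [500.8, 117.7, 135.7]
tcp_rot: [3.01, -0.131, 0.798]
force: [-1.2, -0.2, -7.1]
finger_gap: 49.1
gripper_force: 65.2
```

Call:
play_rows:
  dr:
    - [0,0,0]
    - [0,0,0]
    - [0,0,0]
    - [0,0,0]
    - [0,0,0]
  slide:
    - [0,0,0.015]
    - [0,0,0.015]
    - [0,0,0]
    - [0,0,0]
    - [0,0,0]
  jaw: [0.04,0.04,0.04,0.04,0.04]

```text
time_s: 7.33
tool_pos: [518.1, 117.2, 117.6]
tcp_rot: [3.008, -0.132, 0.813]
force: [0.3, 0.2, -4.8]
finger_gap: 49.4
gripper_force: 65.3
```

```bash
python3 go.py 30; python3 - <<'E'
from h import *
a=grab('side')['img'][150:270,190:310,::-1];b=grab('wrist')['img'][...,::-1]
cv2.imwrite('pics/h30.png',np.hstack([cv2.resize(a,(390,390)),cv2.resize(b,(400,300))[:300] if 0 else cv2.copyMakeBorder(cv2.resize(b,(400,300)),0,90,0,0,0)]))
E
```

```text
t 7.3333 pos [518.1 117.2 117.6] F [ 0.3  0.2 -4.8] tq [0.08 0.6  0.01] gap 49.4 j [ 0.27 -0.46  2.2  -0.22  0.92  2.02]
slide tool [-0.8  0.3  0.7] slide deckframe [-0.8  0.3  0.7] turn deg [-0.01 -0.24 -0.02]
```

View pics/h30.png

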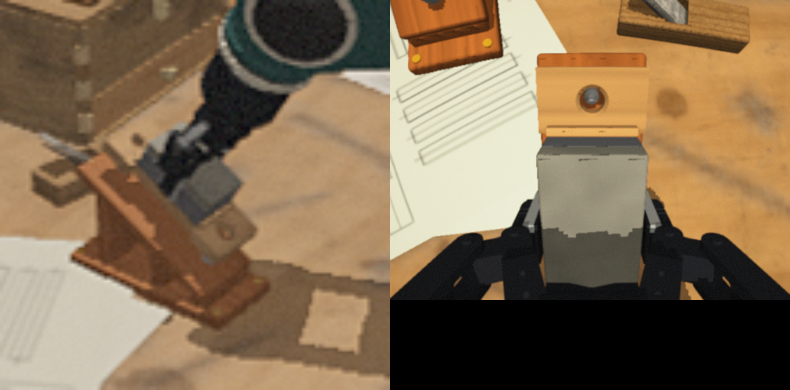

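Through the front hole at (593,98), the thin pin is seen centred laterally. Allowing for parallax, the holder sits about 0.8 mm too far uphill, which matches the pose reading. I'll correct that and lower it onto the pins.

Call:
play_rows:
  dr:
    - [0,0,0]
    - [0,0,0]
    - [0,0,0]
    - [0,0,0]
    - [0,0,0]
  slide:
    - [-0.001,0.0003,0]
    - [0,0,0.004]
    - [0,0,0.004]
    - [0,0,0.004]
    - [0,0,0]
  jaw: [0.04,0.04,0.04,0.04,0.04]

```text
time_s: 7.85
tool_pos: [522.8, 116.3, 104.0]
tcp_rot: [3.009, -0.131, 0.81]
force: [0.0, -0.5, -5.0]
finger_gap: 49.1
gripper_force: 65.5
```

Call:
play_rows:
  dr:
    - [0,0,0]
    - [0,0,0]
    - [0,0,0]
    - [0,0,0]
    - [0,0,0]
  slide:
    - [0,0,0.003]
    - [0,0,0.003]
    - [0,0,0.003]
    - [0,0,0.003]
    - [0,0,0]
  jaw: [0.04,0.04,0.04,0.04,0.04]

```text
time_s: 8.27
tool_pos: [528.8, 115.8, 93.9]
tcp_rot: [3.009, -0.131, 0.81]
force: [0.3, 0.1, -5.4]
finger_gap: 48.9
gripper_force: 65.5
```

```bash
python3 go.py 0
```

```text
t 8.2667 pos [528.8 115.8  93.9] F [ 0.3  0.1 -5.4] tq [ 0.04  0.62 -0.01] gap 48.9 j [ 0.26 -0.41  2.2  -0.23  0.86  2.02]
slide tool [ 1.7 -0.2  4.8] slide deckframe [ 1.7 -0.2  4.8] turn deg [ 0.02 -0.15  0.01]
```

Both pins are in with no contact force. I'll nudge 1.2 mm uphill and finish the descent.

Call:
play_rows:
  dr:
    - [0,0,0]
    - [0,0,0]
    - [0,0,0]
    - [0,0,0]
    - [0,0,0]
  slide:
    - [0.0012,0,0]
    - [0,0,0.002]
    - [0,0,0.002]
    - [0,0,0.001]
    - [0,0,0]
  jaw: [0.04,0.04,0.04,0.04,0.04]

```text
time_s: 8.68
tool_pos: [532.4, 115.5, 90.7]
tcp_rot: [3.009, -0.131, 0.811]
force: [-1.1, 0.2, -5.2]
finger_gap: 49.3
gripper_force: 65.5
```

```bash
python3 go.py 0
```

```text
t 8.6833 pos [532.4 115.5  90.7] F [-1.1  0.2 -5.2] tq [0.   0.67 0.02] gap 49.3 j [ 0.26 -0.4   2.2  -0.23  0.85  2.02]
slide tool [ 0.2 -0.1  0.2] slide deckframe [ 0.2 -0.1  0.2] turn deg [ 0.01 -0.18  0.  ]
```

Not in contact yet, so I'll press on gently.

Call:
play_rows:
  dr:
    - [0,0,0]
    - [0,0,0]
    - [0,0,0]
    - [0,0,0]
    - [0,0,0]
  slide:
    - [0,0,0.0007]
    - [0,0,0.0007]
    - [0,0,0.0006]
    - [0,0,0]
    - [0,0,0]
  jaw: [0.04,0.04,0.04,0.04,0.04]

```text
time_s: 9.1
tool_pos: [532.7, 115.6, 90.5]
tcp_rot: [3.009, -0.132, 0.81]
force: [-41.0, -1.6, 24.8]
finger_gap: 49.1
gripper_force: 71.0
```

```bash
python3 go.py 0
```

```text
t 9.1 pos [532.7 115.6  90.5] F [-41.   -1.6  24.8] tq [-0.69  3.85 -0.45] gap 49.1 j [ 0.26 -0.4   2.2  -0.23  0.85  2.02]
slide tool [ 0.  -0.1 -0. ] slide deckframe [ 0.  -0.1 -0. ] turn deg [ 0.03 -0.12 -0.01]
```

Face contact: about 46 N along the normal, at exactly the expected seated height. I'll relieve the load and then release.

Call:
play_rows:
  dr:
    - [0,0,0]
    - [0,0,0]
    - [0,0,0]
    - [0,0,0]
    - [0,0,0]
  slide:
    - [-0.0005,0,-0.001]
    - [0,0,-0.0003]
    - [0,0,0]
    - [0,0,0]
    - [0,0,0]
  jaw: [0.04,0.04,0.04,0.04,0.04]
  grip_force: 25

```text
time_s: 9.52
tool_pos: [532.4, 115.7, 90.5]
tcp_rot: [3.009, -0.131, 0.812]
force: [-6.3, 1.3, 2.0]
finger_gap: 49.3
gripper_force: 66.6
```

```bash
python3 go.py 0
```

```text
t 9.5167 pos [532.4 115.7  90.5] F [-6.3  1.3  2. ] tq [-0.03  1.12 -0.03] gap 49.3 j [ 0.26 -0.4   2.2  -0.23  0.85  2.02]
slide tool [0.3 0.  0. ] slide deckframe [0.3 0.  0. ] turn deg [-0.01 -0.21 -0.  ]
```

Call:
play_rows:
  dr:
    - [0,0,0]
    - [0,0,0]
    - [0,0,0]
    - [0,0,0]
    - [0,0,0]
  slide:
    - [0,0,0]
    - [0,0,0]
    - [0,0,0]
    - [0,0,0]
    - [0,0,0]
  jaw: [0.054,0.06,0.07,0.08,0.0854]

```text
time_s: 9.93
tool_pos: [532.5, 115.6, 90.3]
tcp_rot: [3.008, -0.131, 0.812]
force: [0.0, 0.4, -0.4]
finger_gap: 85.3
gripper_force: 0.0
```

Call:
play_rows:
  dr:
    - [0,0,0]
    - [0,0,0]
    - [0,0,0]
    - [0,0,0]
    - [0,0,0]
  slide:
    - [0,0,0]
    - [0,0,0]
    - [0,0,-0.01]
    - [0,0,-0.02]
    - [0,0,-0.03]
  jaw: [0.0854,0.0854,0.0854,0.0854,0.0854]

```text
time_s: 10.35
tool_pos: [501.1, 117.8, 140.8]
tcp_rot: [3.009, -0.132, 0.806]
force: [0.6, 0.1, -1.0]
finger_gap: 85.4
gripper_force: 0.0
```

Call:
play_rows:
  dr:
    - [0,0,0]
    - [0,0,0]
    - [0,0,0]
    - [0,0,0]
    - [0,0,0]
  slide:
    - [-0.01,0,-0.02]
    - [-0.01,0,-0.02]
    - [0,0,0]
    - [0,0,0]
    - [0,0,0]
  jaw: [0.0854,0.0854,0.0854,0.0854,0.0854]

```text
time_s: 10.77
tool_pos: [465.0, 121.5, 166.6]
tcp_rot: [3.009, -0.131, 0.812]
force: [-0.9, 0.1, -0.3]
finger_gap: 85.2
gripper_force: 0.0
```

```bash
python3 go.py 0; python3 - <<'E'
from h import *
d=grab('wrist');W=cloud(d)
y=np.radians(-5.0);a=np.radians(30);o=np.array([541,114.5,75.7])
ex=np.array([np.cos(y),np.sin(y),0]);ey=np.array([-np.sin(y),np.cos(y),0]);ux=np.cos(a)*ex+[0,0,np.sin(a)];n=np.cross(ux,ey)
D=(W.reshape(-1,3)-o)@np.c_[ux,ey,n];D=D[np.isfinite(D).all(1)]
S=D[(abs(D[:,0])<36)&(abs(D[:,1])<20)&(D[:,2]>40)&(D[:,2]<60)]
L=D[(D[:,0]>66)&(D[:,0]<75)&(abs(D[:,1])<26)&(abs(D[:,2]-14)<10)]
B=D[(D[:,0]<-66)&(D[:,0]>-75)&(abs(D[:,1])<26)&(abs(D[:,2]-14)<10)]
for q in(S,L,B):
    if len(q): print(len(q),np.median(q,0).round(2))
print('stone fit',np.linalg.lstsq(np.c_[S[:,:2],np.ones(len(S))],S[:,2],rcond=None)[0].round(4))
s=grab('side')['img'][150:270,190:310,::-1];b=d['img'][...,::-1]
cv2.imwrite('pics/end.png',np.hstack([cv2.resize(s,(390,390)),cv2.copyMakeBorder(cv2.resize(b,(400,300)),0,90,0,0,0)]))
E
```

```text
t 10.7667 pos [465.  121.5 166.6] F [-0.9  0.1 -0.3] tq [0.06 0.25 0.01] gap 85.2 j [ 0.32 -0.64  2.22 -0.23  1.08  2.04]
slide tool [20.4  0.  99.8] slide deckframe [20.8 -0.  99.8] turn deg [-0.02 -0.22  0.01]
6907 [ 2.69  0.09 50.1 ]
1070 [70.44  0.13 14.18]
649 [-70.73   0.09  14.02]
stone fit [-2.00000e-04 -6.00000e-04  5.01074e+01]
```

View pics/end.png

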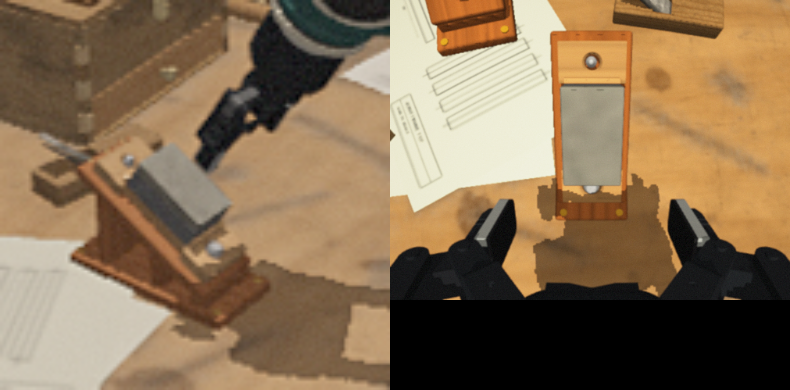

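The holder lies flat: stone top at 50.1 mm, lug tops at 14.0 and 14.2 mm, slope zero. Both pins come up through the holes, at (128,160) and (214,248) in the side crop. The gripper is clear, so I'm handing in.

```bash
python3 -c "
from cell import env
print(env.sign_off())"
```

```text
the job is handed in; nothing more can be done
None
```

The stone holder is seated flat on the smaller sloping stand with both pins through its holes, released and handed in at about 11 s; the arm kept clear of the joint blocks and the plane.

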